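# Weigh down the glued test strip

### The job

First draw the red test strip from under the stack of sample boards, sliding it towards the robot along the gluing bed until it is clear of the two gate posts, and leave it flat on the bed where the block will come down; the boards must stay stacked behind the posts. Then push the tall weight block, still standing, squarely up against the bed's yellow stop edge, and only then push its top so that it tips over that edge and lies flat across the stop edge and the red strip, pressing on the strip. Leave the bench's other things where they are.

Things in the scene. Friction and masses are not known exactly. Their poses are not given: they have to be found in the camera images.
- bed: Fixed plywood gluing bed on the table, 360 x 240 mm (its x, y), 12 mm thick, placed and turned differently each time. Origin: centre of its underside, at table height; its x points away from the robot, z up. Carries the stop edge (stop_edge) and the gate posts (gate).
- stop_edge (a point): Middle of the top outer edge of the yellow stop edge, at (0, -120, 24) mm of the bed frame. The stop edge is fixed along the bed's whole -y side, 25 mm wide, top 24 mm above the table (12 mm above the bed's surface). Its upright outer face (y = -120 mm of the bed frame) is the stop for the block.
- gate (a point): Point on the bed's surface midway between two dark steel gate posts, at (36, -25, 12) mm of the bed frame. Posts: 12 mm thick (x 30 to 42 mm of the bed frame), 27 mm wide, 50 mm tall, with a 66 mm gap. The strip slides through the gap, the boards cannot; as it leaves they drop 12 mm onto the bed.
- strip_center (a point): Centre of the loose red strip, 180 x 50 x 12 mm (its x, y, z), 75 g, flat on the bed along the bed's x, under the boards. 60 to 90 mm of its robot-side end sticks out before the posts: grip it there across its 50 mm width. Drawn clear when its centre is at x below -62 mm of the bed frame. Being as thick as the stop edge's rise, it makes a block lying on both level.
- board1: Lowest of three loose sample boards, each 90 x 110 x 10 mm (its x, y, z), 55 g, pale wood, lying on the strip against the far sides of the gate posts. Origin: centre of its underside.
- board2: Middle sample board, brown, same size; origin as board1.
- board3: Top sample board, plywood, same size; origin as board1. Top of the stack 54 mm above the table at the start.
- block_center (a point): Centre of the loose weight block, striped laminated wood, blue top end, 100 x 90 x 180 mm (its x, y, z), 0.7 to 1 kg, standing on the table outside the stop edge, +y face 15 to 50 mm from it, turned up to 0.1 rad. Pushed below 45 mm it slides (takes up to 13 N) (lean the gripper so the fingertips lead), pushed near its top it tips; butted and tipped past about 34 degrees it falls onto the bed.
- offcut: Bystander: loose dark wood offcut 60 x 40 x 30 mm on the bed, beside the sample boards, +y side. Origin: centre of its underside.
- glue_jar: Bystander: loose white glue jar with blue cap, 72 mm across, 110 mm tall, left of the bed. Origin: centre of its underside.
- tape_roll: Bystander: loose orange roll, 100 mm across, 30 mm tall, left of the bed. Origin: centre of its underside.
- roller: Bystander: loose glue roller with black handle, about 250 mm long, lying at the left. Origin: under the middle of the roll.
- spreader: Bystander: loose spatula lying beyond the block, to the right. Origin: near its middle, at table height.
Mind the look-alikes: they are no part of the job. Of the things that look like the part that bears strip_center, the middle-sized one is meant.

How it is judged (in metres and radians):
On the way, in this order (a step that is already met when the one before it is completed fails the run):
1. the red strip is drawn clear of the gate posts and flat on the bed, the sample boards lying flat in their stack behind the posts (x of strip_center in the frame of bed below -0.062 m and angle between strip_center's own z axis and vertical below 0.06 rad and z of strip_center in the frame of bed below 0.021 m and angle between each of board1, board2, board3's own z axis and vertical below 0.08 rad and distance of each of board1, board2, board3 from where it was at the start of the episode below 0.045 m and horizontal distance between board1 and board3 below 0.03 m), for 0.2 s.
2. the weight block stands upright against the stop edge (within 6 mm) (y of block_center in the frame of bed above -0.171 m and angle between block_center's own z axis and vertical below 0.05 rad), for 0.2 s.
At the end, for the whole second after the job is handed in: Strip flat on the bed, clear of the posts; block on its side on the strip (over 1 N), level within 4 deg, across the stop edge within 11 deg, centres within 85 mm; boards flat, moved under 45 mm, top within 30 mm of the lowest; all at rest (all of step 1 and angle between block_center's own z axis and vertical between 1.5 and 1.64 rad and angle between the z axis of block_center and the y axis of bed, either way round below 0.2 rad and horizontal distance between block_center and strip_center below 0.085 m and contact force between block and strip above 1 N and linear speed of each of block, strip, board1, board2, board3 below 0.02 m/s); the robot touches nothing.
It fails at once if a sample board is toppled (tilted more than 0.5 rad) (angle between any of board1, board2, board3's own z axis and vertical above 0.5 rad).
It fails at once if a bystander (offcut, jar, roll, roller, spatula) is moved more than 30 mm (distance of any of offcut, glue_jar, tape_roll, roller, spreader from where it was at the start of the episode above 0.03 m).
It also fails if it takes over 66 s, if anything falls off the work surface, if the arm or the gripper's body presses on something with over 40 N, if the wrist force passes 120 N, or if a joint passes its speed limit or range.

### The arm

A 6-joint arm with a two-finger parallel gripper is mounted at the origin on the work surface. World frame = base frame: x ahead of the robot, y to its left, z up, the work surface at z = 0. Lengths are in mm, angles in degrees, forces in N, time in s.
With the tool pointing down it reaches from about 300 to 850 mm from the base axis. Payload 4.2 kg.
Tool frame: the origin (TCP) lies midway between the tips of the shut fingers; the grasp point (between the pads) lies 19 mm behind it (env.grasp_offset is the distance from the TCP to the grasp point, in mm); z points along the fingers, y is the line along which they close (so a half turn about z gives the same grasp; the last joint's range is limited). The gripper opens to 91 mm and grips with 3 to 60 N. Pads are 32 mm wide; open, the fingers measure 118 mm over their backs; the gripper's body (76 mm by 178 mm) begins 60 mm behind the grasp point.
Start: joints at [-69.041, 18.312, 89.639, -0, 72.044, -1.146], TCP at [216.377, -532.751, 213.976] pointing down, gripper open.
Joint ranges: [-177.97, 177.97], [-48.28, 115.42], [12.27, 149.76], [-77.06, 257.06], [2.81, 150.46], [-146.56, 146.56]. Speed limits (degrees/s): [147.25, 147.25, 180, 180, 180, 180].

### API

Orientations are given as [roll, pitch, yaw] about the fixed x, y, z axes, in that order (R = Rz(yaw) Ry(pitch) Rx(roll)).
In Python, from workcell import env, optics gives the robot as it stands. The module is installed in compiled form; this text tells all that it offers.
- The arm moves only by the tool send_rows, never from a script. Its argument "targets" is a list that holds one entry, the list of rows, each a list of 7 numbers: the turn, a rotation vector about the world's x, y, z scaled (see below), then the shift along the world's x, y, z scaled (see below), then the closure, from -1 (fully open) to 1 (shut). In form: [[[rx, ry, rz, x, y, z, gripper], ...]]. A call has 1 to 12 rows; each row shifts and turns the commanded pose from where the row before left it; what a row does not reach is not made up. The controller multiplies each number of a shift by 0.2 m and each number of a turn by pi/2 rad. A row lasts 1/10 s, in which the tool goes at most 50 mm and 8.59 degrees, less where a joint would pass 70% of its speed; a pose out of reach is approached as far as the arm can. A call with a number of a shift or a turn outside -1 to 1 is refused whole. A call with a gripper value outside its range is refused whole. The fingers move at their own pace and stop on an object; "grip_force" is the grip in N (left out, the last holds). Time passes only in rows, so rows that do not move let the fingers close. It gives the time, the measured TCP pose, the force, the opening and the grip force at its end, in the units of the state.
- env.state(): the state, without advancing time (a new reading comes with each control period).
- optics.grab_frame(name): name is "scene" or "top"; returns (picture, depth): 480x640x3 uint8, red, green, blue; 480x640 float32, mm along the optical axis (not along the pixel's ray), 0 where there is no reading.
- optics.camera_info(name): a dict with "camera_matrix" (3x3 intrinsics, pixels), "R" (3x3) and "t" (3): a world point X has camera coordinates R X + t. Camera axes: x right, y down, z forward; pixel columns grow to the right and rows downward; lengths in mm; the calibration is good to about 2 mm. A picture is of the moment at which its call begins. camera_info takes no time and is no camera call.
- env.job_done(): hands the job in; it is judged then, once.
Trained networks look in the newest picture that a camera, given by its name, has taken for a name from the list of things; names that differ only in an ending like _2 or _b are one class to them, and where a whole thing is asked for, a point or a joint stands for the part that bears it (a point fixed in the world has none). Each returns a list of dicts, best first, with "conf" (0 to 1); they miss things now and then, are a little off and sometimes report something else, mostly with a low value. They report only what shows in the picture. A call takes as long as a camera call. They do not tell look-alikes from the thing itself.
- optics.silhouettes(camera, name): "mask" (480x640 bool, what is visible of it) and "at" ([column, row] in pixels, amid what is visible of it).
- optics.place_of(camera, name): "at" ([column, row] in pixels: a listed point, or the origin of a listed thing).
The state is a dict: "time_s": time; "qpos": joint angles; "qvel": joint speeds; "effort": joint torques, N m; "ee_pos": TCP position; "ee_rot": TCP orientation; "force": force on the tool from outside, world axes, zero at the start; "torque": the same for the moment, N m; "gripper_width": finger opening in mm; "gripper_force": force on a finger pad.
Only numpy, scipy, OpenCV 4.12 (cv2) and the standard library are available. Lean on these libraries where they do the work, as an engineer would, in place of code of your own. Each camera call takes 0.05 s, during which the arm holds its last target. There are 200 camera calls.

## Working session

There is one attempt and no reset: what is moved stays moved. The work goes in short steps, Python scripts to look and compute and a tool call to move; the robot and the scene stay as the last step left them, time stands still between calls to the robot, and variables do not carry over. Pictures are saved under pics/ and viewed, at most 10 in all, crops included, and the job is handed in when it is done.

Besides the shell and the picture viewer there is one more tool, called after "Emit:" in YAML: its name, and indented under it one key for each argument. send_rows: Moves the arm, as the interface text tells. Its arguments: {"type":"object","properties":{"targets":{"type":"array"},"grip_force":{"type":"number"}},"required":["targets"]}

```bash
mkdir -p pics; ls
python3 - <<'E'
from workcell import env, optics
import cv2, numpy as np
for c in("scene","top"):
    im,d=optics.grab_frame(c); cv2.imwrite(f"pics/{c}0.png",im[:,:,::-1]); np.save(f"{c}0.npy",d)
    i=optics.camera_info(c); print(c,i)
print(env.state())
E
```

```text
pics
scene {'camera_matrix': array([[454.01397436,   0.        , 318.74998359],
       [  0.        , 454.01397436, 238.79031673],
       [  0.        ,   0.        ,   1.        ]]), 'R': array([[-0.20186372,  0.97928016,  0.0161683 ],
       [ 0.62627289,  0.14175364, -0.76660823],
       [-0.75301614, -0.14462462, -0.64191153]]), 't': array([   7.14907451, -277.43236189, 1589.91075539])}
top {'camera_matrix': array([[477.3531722 ,   0.        , 313.89073359],
       [  0.        , 477.3531722 , 241.85197864],
       [  0.        ,   0.        ,   1.        ]]), 'R': array([[-1.87236694e-02, -9.99819168e-01, -3.32506460e-03],
       [-9.83786873e-01,  1.90164993e-02, -1.78330481e-01],
       [ 1.78361464e-01, -6.78460562e-05, -9.83965032e-01]]), 't': array([107.42933154, 518.65259587, 988.42760699])}
{'time_s': 0.1, 'qpos': array([-6.90390361e+01,  1.83467411e+01,  8.96986024e+01,  9.50840842e-04,
        7.20440929e+01, -1.14250245e+00]), 'qvel': array([ 0.02780171, -0.03507517, -0.20270227,  0.04158706,  0.05716084,
       -0.04946901]), 'effort': array([ 8.09472313e-04, -4.13329911e+01, -2.32510972e+01,  7.29493797e-02,
        4.21546481e-02, -5.91048047e-05]), 'ee_pos': array([ 216.23844425, -532.30778973,  213.22226989]), 'ee_rot': array([-1.79910599e+02, -2.68717344e-03,  2.21031705e+01]), 'force': array([-0.41943607,  0.44585953,  0.38407586]), 'torque': array([ 0.02603155, -0.01285855,  0.05678563]), 'gripper_force': 0.0, 'gripper_width': 91.13965588943469}
```

View pics/scene0.png

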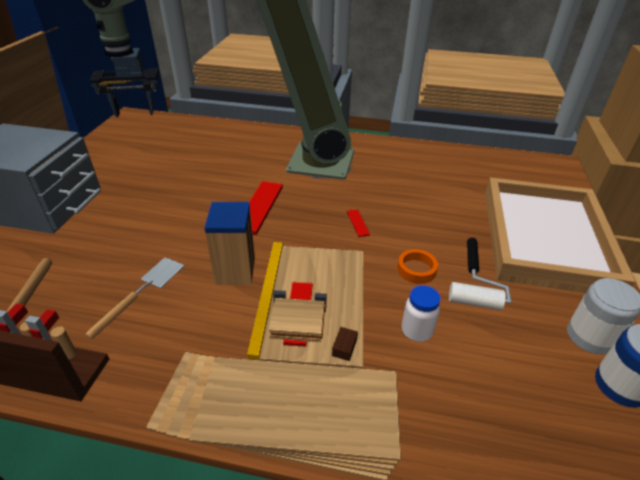

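View pics/top0.png

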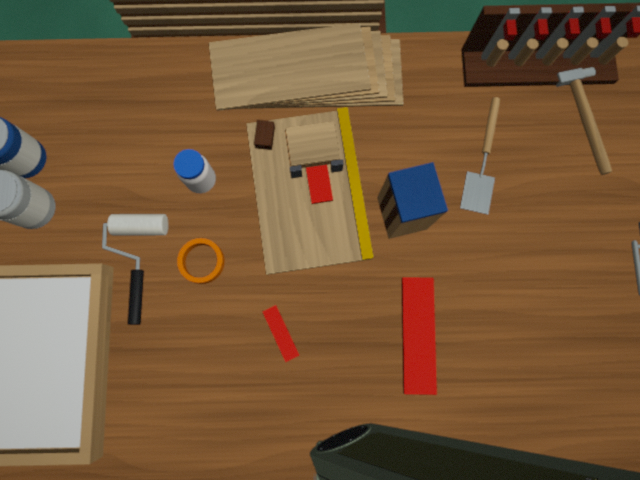

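The scene shows the bed with its yellow edge on the right in the top view (343,108 to 367,258). The strip sticks out at (319,183), the block's top is at (416,192), and the big and small red strips on the table are decoys. Next I measure these.

```bash
cat > h.py <<'E'
import numpy as np, cv2
from workcell import env, optics
def world(c,px,z):
    i=optics.camera_info(c);K,R,t=i["camera_matrix"],i["R"],i["t"]
    px=np.atleast_2d(np.asarray(px,float)); r=(np.linalg.inv(K)@np.c_[px,np.ones(len(px))].T); r=(R.T@r).T; o=-R.T@t
    return (o+r*((z-o[2])/r[:,2])[:,None])[:,:2]
def mask(im,lo,hi,near):
    h=cv2.cvtColor(im,cv2.COLOR_RGB2HSV); m=cv2.inRange(h,lo,hi)
    n,l,s,c=cv2.connectedComponentsWithStats(m)
    k=[j for j in range(1,n) if s[j,4]>60]; j=min(k,key=lambda j:np.hypot(*(c[j]-near)))
    return (l==j)
def rect(c,m,z):
    cs,_=cv2.findContours(m.astype(np.uint8),0,1); p=world(c,max(cs,key=len)[:,0,:],z)
    return cv2.minAreaRect(p.astype(np.float32))
def box(r): return np.round(cv2.boxPoints(r),1).tolist()
Y=((22,150,100),(34,255,255)); B=((100,120,50),(125,255,255)); Rd=((0,200,120),(5,255,255))
E
python3 - <<'E'
from h import *
im,d=optics.grab_frame("top")
for n,(lo,hi),near,z in(("yel",Y,(355,183),24),("blk",B,(416,192),180),("strip",Rd,(319,183),24)):
    m=mask(im,lo,hi,near); r=rect("top",m,z); print(n,m.sum(),r,box(r)); 
    ys,xs=np.where(m); K=optics.camera_info("top");
    dd=d[m]; P=(np.linalg.inv(K["camera_matrix"])@np.vstack([xs,ys,xs*0+1])*dd); W=K["R"].T@(P-K["t"][:,None]); print("  depth xyz med",np.median(W,axis=1).round(1))
im,d=optics.grab_frame("scene")
for n,(lo,hi),near,z in(("yel",Y,(265,300),24),("blk",B,(228,215),180),("strip",Rd,(302,290),24)):
    m=mask(im,lo,hi,near); r=rect("scene",m,z); print(n,m.sum(),r,box(r))
E
```

```text
yel 1739 ((663.759033203125, 2.9257850646972656), (361.2326965332031, 26.142541885375977), 7.34866189956665) [[483.0, -7.199999809265137], [486.29998779296875, -33.099998474121094], [844.5999755859375, 13.100000381469727], [841.2000122070312, 39.0]]
  depth xyz med [655.    2.4  24.6]
blk 2363 ((590.1265869140625, -102.50863647460938), (99.88587188720703, 90.53182983398438), 12.671525955200195) [[531.5, -69.30000305175781], [551.2999877929688, -157.60000610351562], [648.7999877929688, -135.6999969482422], [628.9000244140625, -47.400001525878906]]
  depth xyz med [ 589.1 -102.3  180.7]
strip 746 ((659.06396484375, 83.7171859741211), (86.21591186523438, 46.43727493286133), 7.790224075317383) [[613.2000122070312, 100.9000015258789], [619.5, 54.900001525878906], [704.9000244140625, 66.5999984741211], [698.5999755859375, 112.5999984741211]]
  depth xyz med [658.6  83.7  24.5]
yel 1137 ((669.7593994140625, 5.205574035644531), (360.96234130859375, 24.640607833862305), 7.359131336212158) [[489.20001220703125, -5.699999809265137], [492.29998779296875, -30.100000381469727], [850.2999877929688, 16.100000381469727], [847.2000122070312, 40.5]]
blk 1173 ((602.2601928710938, -98.39201354980469), (109.47926330566406, 89.8304214477539), 12.79313850402832) [[538.9000244140625, -66.69999694824219], [558.7999877929688, -154.3000030517578], [665.5999755859375, -130.10000610351562], [645.7000122070312, -42.5]]
strip 328 ((648.9940795898438, 83.27600860595703), (53.12166976928711, 47.25078582763672), 7.9173665046691895) [[619.4000244140625, 103.0], [625.9000244140625, 56.20000076293945], [678.5999755859375, 63.5], [672.0, 110.30000305175781]]
```

Emit:
send_rows:
  targets:
    - [[0, 0, -0.0091, 0.12, 0.171, 0.05, -0.5], [0, 0, -0.0091, 0.12, 0.171, 0.05, -0.5], [0, 0, -0.0091, 0.12, 0.171, 0.05, -0.5], [0, 0, -0.0091, 0.12, 0.171, 0.05, -0.5], [0, 0, -0.0091, 0.12, 0.171, 0.05, -0.5], [0, 0, -0.0091, 0.12, 0.171, 0.05, -0.5], [0, 0, -0.0091, 0.12, 0.171, 0, -0.5], [0, 0, -0.0091, 0.12, 0.171, 0, -0.5], [0, 0, -0.0091, 0.12, 0.171, 0, -0.5], [0, 0, -0.0091, 0.12, 0.171, 0, -0.5], [0, 0, -0.0091, 0.12, 0.171, 0, -0.5], [0, 0, -0.0091, 0.12, 0.171, 0, -0.5]]

```text
time_s: 1.4
ee_pos: [505.0, -120.8, 273.9]
ee_rot: [180.0, 0.0, 12.3]
force: [1.5, 0.3, -0.2]
gripper_width: 68.0
gripper_force: 0.0
```

Emit:
send_rows:
  targets:
    - [[0, 0, -0.0091, 0.12, 0.171, 0, -0.5], [0, 0, -0.0091, 0.12, 0.171, 0, -0.5], [0, 0, -0.0091, 0.12, 0.171, 0, -0.5], [0, 0, -0.0091, 0.12, 0.171, 0, -0.5], [0, 0, -0.0091, 0.12, 0.171, 0, -0.5], [0, 0, -0.0091, 0.12, 0.171, 0, -0.5], [0, 0, 0, 0, 0, 0, -0.5], [0, 0, 0, 0, 0, 0, -0.5]]

```text
time_s: 2.2
ee_pos: [648.3, 83.4, 273.0]
ee_rot: [180.0, 0.1, 7.5]
force: [0.3, 0.3, 0.6]
gripper_width: 68.4
gripper_force: 0.0
```

Emit:
send_rows:
  targets:
    - [[0, 0, 0, 0, 0, -0.2, -0.5], [0, 0, 0, 0, 0, -0.2, -0.5], [0, 0, 0, 0, 0, -0.2, -0.5], [0, 0, 0, 0, 0, -0.2, -0.5], [0, 0, 0, 0, 0, -0.2, -0.5], [0, 0, 0, 0, 0, -0.15, -0.5], [0, 0, 0, 0, 0, 0, -0.5]]

```text
time_s: 2.9
ee_pos: [644.2, 81.0, 39.8]
ee_rot: [180.0, 0.6, 7.3]
force: [-1.1, -0.4, -0.1]
gripper_width: 68.6
gripper_force: 0.0
```

Run:
```python
from h import *
im,d=optics.grab_frame("scene"); im2=cv2.resize(im[200:380,200:400],(600,540),interpolation=cv2.INTER_CUBIC)
cv2.imwrite("pics/s1.png",im2[:,:,::-1])
```

```text
(no output)
```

View pics/s1.png

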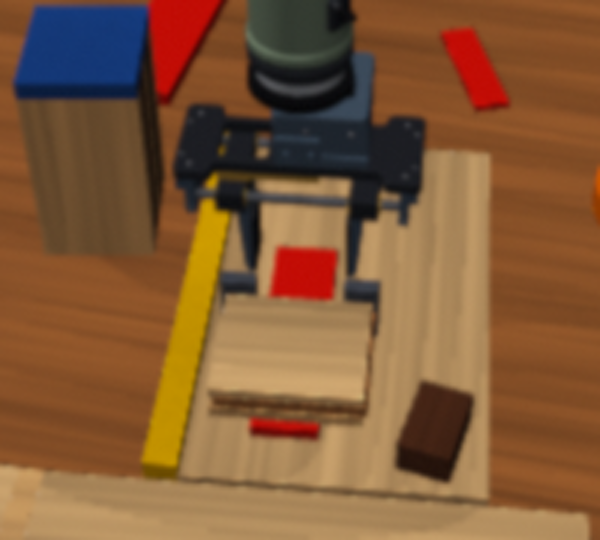

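The fingers, at crop columns 252 and 352, straddle the strip at 272-338, so I descend and close.

Emit:
send_rows:
  targets:
    - [[0, 0, 0, 0, 0, -0.07, -0.5], [0, 0, 0, 0, 0, -0.05, -0.5], [0, 0, 0, 0, 0, 0, -0.5], [0, 0, 0, 0, 0, 0, 0.6], [0, 0, 0, 0, 0, 0, 0.6], [0, 0, 0, 0, 0, 0, 0.6], [0, 0, 0, 0, 0, 0, 0.6]]
  grip_force: 25

```text
time_s: 3.65
ee_pos: [648.8, 82.9, 20.7]
ee_rot: [180.0, -0.1, 7.4]
force: [0.1, -0.0, 1.7]
gripper_width: 49.8
gripper_force: 25.0
```

Emit:
send_rows:
  targets:
    - [[0, 0, 0, 0, 0, 0, -0.3], [0, 0, 0, 0, 0, -0.02, -0.3], [0, 0, 0, 0, 0, 0, -0.3], [0, 0, 0, 0, 0, 0, 0.6], [0, 0, 0, 0, 0, 0, 0.6], [0, 0, 0, 0, 0, 0, 0.6], [0, 0, 0, 0, 0, 0, 0.6]]
  grip_force: 30

```text
time_s: 4.35
ee_pos: [648.2, 82.9, 15.8]
ee_rot: [180.0, 0.0, 7.4]
force: [-0.4, 1.1, -1.4]
gripper_width: 49.8
gripper_force: 30.0
```

Emit:
send_rows:
  targets:
    - [[0, 0, 0, -0.04, -0.0051, 0, 0.6], [0, 0, 0, -0.04, -0.0051, 0, 0.6], [0, 0, 0, -0.04, -0.0051, 0, 0.6], [0, 0, 0, -0.04, -0.0051, 0, 0.6], [0, 0, 0, -0.04, -0.0051, 0, 0.6], [0, 0, 0, -0.04, -0.0051, 0, 0.6], [0, 0, 0, -0.04, -0.0051, 0, 0.6], [0, 0, 0, -0.04, -0.0051, 0, 0.6]]

```text
time_s: 5.15
ee_pos: [583.8, 74.6, 16.1]
ee_rot: [180.0, -0.0, 7.4]
force: [2.4, 1.0, -1.4]
gripper_width: 50.0
gripper_force: 30.0
```

Emit:
send_rows:
  targets:
    - [[0, 0, 0, -0.04, -0.0051, 0, 0.6], [0, 0, 0, -0.04, -0.0051, 0, 0.6], [0, 0, 0, -0.04, -0.0051, 0, 0.6], [0, 0, 0, -0.04, -0.0051, 0, 0.6], [0, 0, 0, -0.04, -0.0051, 0, 0.6], [0, 0, 0, -0.04, -0.0051, 0, 0.6], [0, 0, 0, -0.04, -0.0051, 0, 0.6], [0, 0, 0, -0.04, -0.0051, 0, 0.6], [0, 0, 0, 0, 0, 0, 0.6], [0, 0, 0, 0, 0, 0, 0.6]]

```text
time_s: 6.15
ee_pos: [520.6, 66.6, 16.1]
ee_rot: [180.0, -0.0, 7.4]
force: [0.2, -0.8, 0.1]
gripper_width: 49.3
gripper_force: 30.0
```

Run:
```python
from h import *
im,d=optics.grab_frame("scene"); im2=cv2.resize(im[170:380,180:400],(660,600)[:2],interpolation=cv2.INTER_CUBIC)
cv2.imwrite("pics/s2.png",im2[:,:,::-1])
```

```text
(no output)
```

View pics/s2.png

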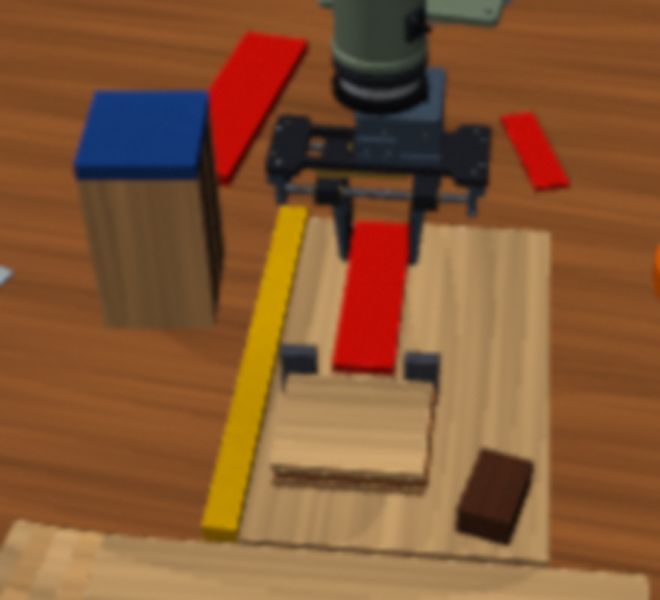

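The strip is clear: its far end is at crop row 370, ahead of the posts. The boards have dropped flat behind the posts. I release, rise and re-measure.

Emit:
send_rows:
  targets:
    - [[0, 0, 0, 0, 0, 0, -0.5], [0, 0, 0, 0, 0, 0, -0.5], [0, 0, 0, 0, 0, 0, -0.5], [0, 0, 0, 0, 0, 0.1, -0.5], [0, 0, 0, 0, 0, 0.2, -0.5], [0, 0, 0, 0, 0, 0.2, -0.5], [0, 0, 0, 0, 0, 0.2, -0.5], [0, 0, 0, 0, 0, 0.2, -0.5], [0, 0, 0, 0, 0, 0.2, -0.5], [0, 0, 0, 0, 0, 0.2, -0.5]]

```text
time_s: 7.2
ee_pos: [520.1, 66.5, 277.8]
ee_rot: [180.0, -0.0, 7.4]
force: [-0.1, 0.0, -0.1]
gripper_width: 68.6
gripper_force: 0.0
```

```bash
cat >> h.py <<'E'
A=np.radians(7.35); RB=np.array([[np.cos(A),-np.sin(A)],[np.sin(A),np.cos(A)]]); C0=np.array([650.,109.5])
def bed(p): return (np.asarray(p)-C0)@RB
E
python3 - <<'E'
from h import *
for c,nb,ns,off in(("scene",(228,215),(302,270),(6,2)),("top",(416,192),(322,220),(0,0))):
    im,d=optics.grab_frame(c)
    for n,(lo,hi),near,z in(("blk",B,nb,180),("strip",Rd,ns,24)):
        m=mask(im,lo,hi,near); r=rect(c,m,z); print(c,n,m.sum(),bed(np.array(r[0])-off).round(1),np.round(r[1:][0],1),r[2],bed(np.array(box(r))-off).round(0).tolist())
    s=optics.silhouettes(c,"spreader")
    if s:
        r=rect(c,s[0]["mask"],3); print(s[0]["conf"],bed(np.array(box(r))-off).round(0).tolist())
cv2.imwrite("pics/t3.png",im[60:320,200:560,::-1])
print(env.state()["ee_pos"])
E
```

```text
scene blk 1172 [ -80.2 -201.2] [109.5  89.7] 12.793059349060059 [[-139.0, -162.0], [-130.0, -251.0], [-21.0, -241.0], [-30.0, -151.0]]
scene strip 989 [-76.  -25.8] [182.1  47.4] 7.491818428039551 [[-167.0, -2.0], [-167.0, -50.0], [15.0, -49.0], [15.0, -2.0]]
0.96 [[-119.0, -399.0], [143.0, -496.0], [165.0, -435.0], [-97.0, -338.0]]
top blk 785 [ -83.6 -232. ] [99.9 32.8] 11.625336647033691 [[-135.0, -219.0], [-132.0, -252.0], [-33.0, -245.0], [-35.0, -212.0]]
top strip 679 [-127.2  -25.9] [74.  46.9] 7.728514671325684 [[-164.0, -3.0], [-164.0, -50.0], [-90.0, -49.0], [-90.0, -2.0]]
0.58 [[-116.0, -398.0], [151.0, -504.0], [175.0, -444.0], [-92.0, -337.0]]
[520.58242889  66.54173964 276.60569271]
```

View pics/t3.png

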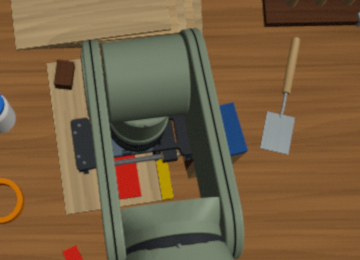

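Emit:
send_rows:
  targets:
    - [[0, 0, 0.091, 0.038, -0.1136, 0, -0.5], [0, 0, 0.091, 0.038, -0.1136, 0, -0.5], [0, 0, 0.091, 0.038, -0.1136, 0, -0.5], [0, 0, 0.091, 0.038, -0.1136, 0, -0.5], [0, 0, 0.091, 0.038, -0.1136, 0, -0.5], [0, 0, 0.091, 0.038, -0.1136, 0, -0.5], [0, 0, 0.091, 0.038, -0.1136, 0, -0.5], [0, 0, 0.091, 0.038, -0.1136, 0, -0.5], [0, 0, 0.091, 0.038, -0.1136, 0, -0.5], [0, 0, 0.091, 0.038, -0.1136, 0, -0.5], [0, 0, 0.09, 0.038, -0.1136, 0, -0.5]]

```text
time_s: 8.5
ee_pos: [603.4, -184.1, 273.3]
ee_rot: [-179.8, -0.1, 97.7]
force: [-0.3, 0.4, -0.3]
gripper_width: 68.1
gripper_force: 0.0
```

Emit:
send_rows:
  targets:
    - [[0.0771, 0.01, 0, 0, 0, 0, -0.5], [0.0771, 0.01, 0, 0, 0, 0, -0.5], [0.0771, 0.01, 0, 0, 0, 0, -0.5], [0.0771, 0.01, 0, 0, 0, 0, -0.5], [0.0771, 0.01, 0, 0, 0, 0, -0.5], [0, 0, 0, 0, 0, 0, -0.5], [0, 0, 0, 0, 0, 0, -0.5], [0, 0, 0, 0, 0, 0, -0.5]]

```text
time_s: 9.3
ee_pos: [604.0, -182.4, 276.3]
ee_rot: [-180.0, -34.9, 97.4]
force: [-0.7, 0.5, 0.5]
gripper_width: 68.8
gripper_force: 0.0
```

Emit:
send_rows:
  targets:
    - [[0, 0, 0, 0, 0, -0.2, -0.5], [0, 0, 0, 0, 0, -0.2, -0.5], [0, 0, 0, 0, 0, -0.2, -0.5], [0, 0, 0, 0, 0, -0.2, -0.5], [0, 0, 0, 0, 0, -0.2, -0.5], [0, 0, 0, 0, 0, -0.15, -0.5], [0, 0, 0, 0, 0, -0.1, -0.5], [0, 0, 0, 0, 0, 0, -0.5], [0, 0, 0, 0, 0, 0, -0.5]]

```text
time_s: 10.2
ee_pos: [604.7, -182.6, 27.4]
ee_rot: [179.9, -34.9, 97.5]
force: [-0.5, 0.6, -0.0]
gripper_width: 68.6
gripper_force: 0.0
```

Run:
```python
from h import *
im,d=optics.grab_frame("scene"); im2=cv2.resize(im[150:350,120:340],(660,600),interpolation=cv2.INTER_CUBIC)
cv2.imwrite("pics/s4.png",im2[:,:,::-1])
```

```text
(no output)
```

View pics/s4.png

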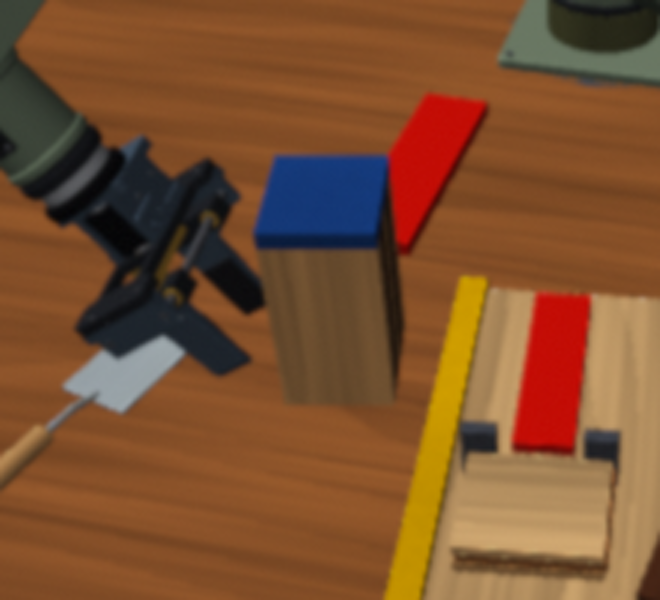

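The fingers sit behind the block's -y face, clear of the spatula blade at crop (125,370). Now I push.

Emit:
send_rows:
  targets:
    - [[0, 0, 0, -0.0026, 0.0198, -0.01, -0.5], [0, 0, 0, -0.0026, 0.0198, 0, -0.5], [0, 0, 0, -0.0026, 0.0198, 0, -0.5], [0, 0, 0, -0.0026, 0.0198, 0, -0.5], [0, 0, 0, -0.0026, 0.0198, 0, -0.5], [0, 0, 0, -0.0026, 0.0198, 0, -0.5], [0, 0, 0, -0.0026, 0.0198, 0, -0.5], [0, 0, 0, -0.0026, 0.0198, 0, -0.5], [0, 0, 0, -0.0026, 0.0198, 0, -0.5], [0, 0, 0, -0.0026, 0.0198, 0, -0.5], [0, 0, 0, -0.0026, 0.0198, 0, -0.5], [0, 0, 0, -0.0026, 0.0198, 0, -0.5]]

```text
time_s: 11.45
ee_pos: [598.6, -137.7, 24.1]
ee_rot: [179.9, -34.7, 97.4]
force: [0.8, -5.2, 2.7]
gripper_width: 68.6
gripper_force: 2.9
```

```bash
cat > m.py <<'E'
from h import *
im,d=optics.grab_frame("scene"); m=mask(im,*B,(240,215)); r=rect("scene",m,180); print(bed(np.array(r[0])-(6,2)).round(1),np.round(r[1],1),r[2],bed(np.array(box(r))-(6,2)).round(0).tolist())
E
python3 m.py
```

```text
[ -74.1 -180.5] [111.5  94.4] 7.222285747528076 [[-130.0, -133.0], [-130.0, -228.0], [-18.0, -228.0], [-18.0, -133.0]]
```

Emit:
send_rows:
  targets:
    - [[0, 0, 0, -0.0026, 0.0198, 0, -0.5], [0, 0, 0, -0.0026, 0.0198, 0, -0.5], [0, 0, 0, -0.0026, 0.0198, 0, -0.5], [0, 0, 0, -0.0013, 0.01, 0, -0.5], [0, 0, 0, -0.0013, 0.01, 0, -0.5]]

```text
time_s: 12.0
ee_pos: [596.6, -122.3, 24.0]
ee_rot: [179.9, -34.7, 97.4]
force: [-0.4, -11.4, 3.0]
gripper_width: 68.8
gripper_force: 6.1
```

Emit:
send_rows:
  targets:
    - [[0, 0, 0, -0.0013, 0.01, 0, -0.5], [0, 0, 0, 0, 0, 0, -0.5]]

```text
time_s: 12.2
ee_pos: [596.7, -122.3, 24.1]
ee_rot: [179.8, -34.5, 97.5]
force: [0.2, -13.2, 3.4]
gripper_width: 68.5
gripper_force: 6.6
```

```bash
python3 m.py
```

```text
[ -74.  -164.5] [111.6  93.2] 7.055878162384033 [[-130.0, -118.0], [-130.0, -211.0], [-18.0, -211.0], [-18.0, -118.0]]
```

Emit:
send_rows:
  targets:
    - [[0, 0, 0, -0.0013, 0.01, 0, -0.5], [0, 0, 0, -0.0013, 0.01, 0, -0.5], [0, 0, 0, 0, 0, 0, -0.5], [0, 0, 0, 0, 0, 0, -0.5]]

```text
time_s: 12.65
ee_pos: [596.7, -122.0, 24.1]
ee_rot: [179.7, -34.1, 97.5]
force: [-0.4, -23.7, 6.9]
gripper_width: 68.6
gripper_force: 11.4
```

Emit:
send_rows:
  targets:
    - [[0, 0, 0, 0.0065, -0.05, 0, -0.5], [0, 0, 0, 0.0129, -0.1, 0, -0.5], [0, 0, 0, 0.0129, -0.1, 0, -0.5], [0, 0, 0, 0, 0, 0.17, -0.5], [0, 0, 0, 0, 0, 0.17, -0.5], [0, 0, 0, 0, 0, 0.17, -0.5], [0, 0, 0, 0, 0, 0.17, -0.5], [0, 0, 0, 0, 0, 0, -0.5], [0, 0, 0, 0, 0, 0, -0.5]]

```text
time_s: 13.55
ee_pos: [601.3, -163.7, 160.3]
ee_rot: [180.0, -35.0, 97.4]
force: [0.7, 0.5, -1.1]
gripper_width: 68.4
gripper_force: 0.0
```

```bash
python3 m.py
```

```text
[ -74.1 -162.9] [111.3  90.1] 7.055878639221191 [[-130.0, -118.0], [-130.0, -208.0], [-19.0, -208.0], [-18.0, -118.0]]
```

The block is standing squared against the stop. Now I tip it.

Emit:
send_rows:
  targets:
    - [[0, 0, 0, -0.0065, 0.05, 0, -0.5], [0, 0, 0, -0.0065, 0.05, 0, -0.5], [0, 0, 0, -0.0065, 0.05, 0, -0.5], [0, 0, 0, -0.0065, 0.05, 0, -0.5], [0, 0, 0, -0.0032, 0.025, 0, -0.5], [0, 0, 0, -0.0032, 0.025, 0, -0.5], [0, 0, 0, -0.0032, 0.025, 0, -0.5], [0, 0, 0, -0.0032, 0.025, 0, -0.5], [0, 0, 0, -0.0032, 0.025, 0, -0.5], [0, 0, 0, -0.0032, 0.025, 0, -0.5]]

```text
time_s: 14.6
ee_pos: [592.5, -93.7, 160.4]
ee_rot: [179.9, -35.0, 97.4]
force: [0.8, -4.0, 3.7]
gripper_width: 68.4
gripper_force: 2.3
```

Run:
```python
from h import *
im,d=optics.grab_frame("scene"); im2=cv2.resize(im[150:350,120:340],(660,600),interpolation=cv2.INTER_CUBIC)
cv2.imwrite("pics/s5.png",im2[:,:,::-1])
```

```text
(no output)
```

View pics/s5.png

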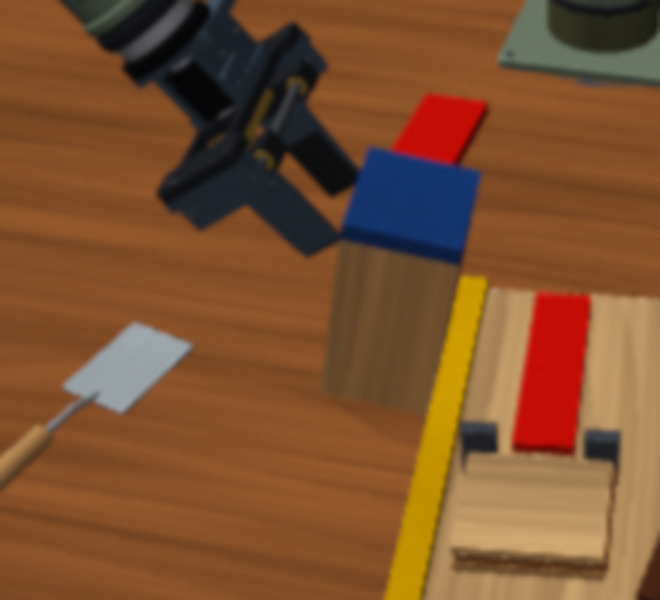

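The block is tilting over the yellow edge at about crop (410,200), nicely square. I carry on.

Emit:
send_rows:
  targets:
    - [[0, 0, 0, -0.0032, 0.025, 0, -0.5], [0, 0, 0, -0.0032, 0.025, 0, -0.5], [0, 0, 0, -0.0032, 0.025, 0, -0.5], [0, 0, 0, -0.0032, 0.025, 0, -0.5], [0, 0, 0, -0.0032, 0.025, 0, -0.5], [0, 0, 0, -0.0032, 0.025, 0, -0.5], [0, 0, 0, -0.0032, 0.025, 0, -0.5], [0, 0, 0, -0.0032, 0.025, 0, -0.5]]

```text
time_s: 15.45
ee_pos: [586.9, -53.3, 159.7]
ee_rot: [-179.9, -35.0, 97.3]
force: [-0.1, -0.8, 2.3]
gripper_width: 68.3
gripper_force: 0.7
```

Emit:
send_rows:
  targets:
    - [[0, 0, 0, -0.0032, 0.025, 0, -0.5], [0, 0, 0, -0.0032, 0.025, 0, -0.5], [0, 0, 0, -0.0032, 0.025, 0, -0.5]]

```text
time_s: 15.75
ee_pos: [585.0, -38.5, 159.6]
ee_rot: [-179.9, -35.0, 97.3]
force: [0.0, 0.6, -0.1]
gripper_width: 68.5
gripper_force: 0.0
```

Contact was lost, so the block should have fallen. I back away up and to -y, then look.

Emit:
send_rows:
  targets:
    - [[0, 0, 0, 0, -0.1, 0.15, -0.5], [0, 0, 0, 0, -0.1, 0.15, -0.5], [0, 0, 0, 0, -0.2, 0.1, -0.5], [0, 0, 0, 0, -0.2, 0, -0.5], [0, 0, 0, 0, -0.2, 0, -0.5], [0, 0, 0, 0, -0.2, 0, -0.5], [0, 0, 0, 0, 0, 0, -0.5]]

```text
time_s: 16.45
ee_pos: [585.0, -243.5, 238.1]
ee_rot: [-179.9, -34.9, 97.0]
force: [0.3, 0.3, -0.3]
gripper_width: 68.7
gripper_force: 0.0
```

Run:
```python
from h import *
im,d=optics.grab_frame("scene"); im2=cv2.resize(im[150:370,160:400],(654,600),interpolation=cv2.INTER_CUBIC)
cv2.imwrite("pics/s6.png",im2[:,:,::-1])
c="top"; im,d=optics.grab_frame(c); cv2.imwrite("pics/t6.png",cv2.resize(im[90:300,220:460],(686,600))[:,:,::-1])
K=optics.camera_info(c); ys,xs=np.mgrid[90:300,220:460]; dd=d[90:300,220:460].ravel()
P=(np.linalg.inv(K["camera_matrix"])@np.vstack([xs.ravel(),ys.ravel(),xs.ravel()*0+1])*dd); W=(K["R"].T@(P-K["t"][:,None])).T
b=bed(W[:,:2]); s=(b[:,0]>-200)&(b[:,0]<0)&(b[:,1]>-160)&(b[:,1]<90)&(W[:,2]>90)&(W[:,2]<140)
r=cv2.minAreaRect(b[s].astype(np.float32)); print(s.sum(),r, np.median(W[s,2]))
A_=np.c_[b[s],np.ones(s.sum())]; print("slopes",np.linalg.lstsq(A_,W[s,2],rcond=None)[0])
t=(b[:,0]>45)&(b[:,0]<135)&(b[:,1]>-85)&(b[:,1]<30)&(W[:,2]>30); r=cv2.minAreaRect(b[t].astype(np.float32)); print("boards",r,np.median(W[t,2]))
```

```text
4203 ((-79.97779083251953, -72.82171630859375), (174.8822479248047, 101.21974182128906), 89.46727752685547) 114.55120628319543
slopes [ 2.93620648e-02 -1.63901514e-03  1.16396997e+02]
boards ((89.95549011230469, -24.171192169189453), (89.81253814697266, 108.25419616699219), 0.01891612820327282) 42.699235289424955
```

View pics/s6.png

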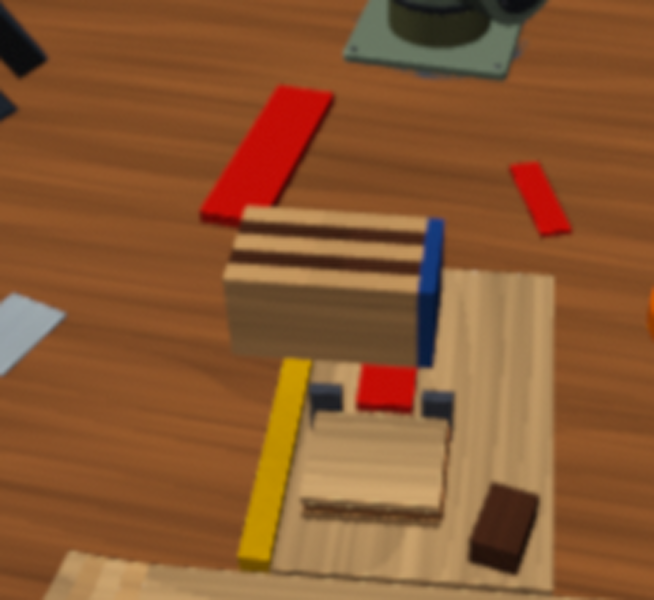

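View pics/t6.png

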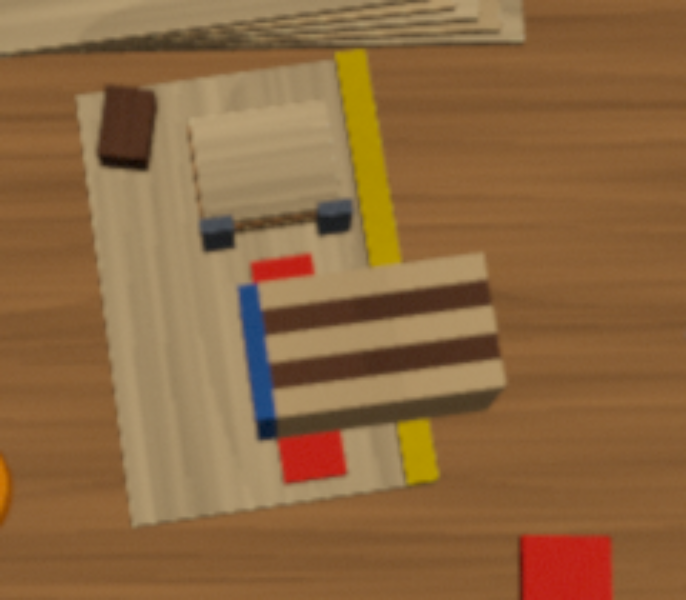

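The block lies flat and square across the stop edge and the strip: top at z≈114, and centres about 50 mm apart. The boards are flat behind the posts and the bystanders are in place. I hand in.

```bash
python3 -c "
from workcell import env
print(env.job_done())"
```

```text
the job is handed in; nothing more can be done
None
```

I handed the job in after about 16.5 s of robot time (limit 66 s); no verdict came back. In the last pictures the strip is drawn clear, the boards are flat behind the posts, the block lies level across the stop edge and strip, and the bystanders look unmoved.

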